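# Release and catch a box on the roller lane

### The job

Press the red release button of the sloping roller lane with one fingertip so that the spring shoves the small kraft box out, and trap the box with the other finger, standing in the lane beside the button, so that its front stops between the green marks on the rails before it rolls away. Finish while holding it like that, the button still pressed well down and the other finger still holding the box back. Do not lift the box off the lane, and leave the other things where they are.

Things in the scene. Friction and masses are not known exactly. Their poses are not given: they have to be found in the camera images.
- lane: Small roller lane fixed to the table, base 112 x 290 mm. Origin on the table under the lane's middle, level with the button; y = downhill, x = across, z up. Roller tops slope down along +y at 6 degrees: 40 mm above the table at y = 0, 30 mm at the open lower end (y = +91). Rails at x = +-29.5 to 33.5 mm rise 8 mm above the rollers, painted green from y = -30 to +18 mm: the marks for the box front.
- button_top (a point): Centre of the upper face of the red release button, moving with it; 48 mm from stop_point along lane -x, outside the rail. The face is 24 mm (lane x) by 30 mm (lane y), level, 64 mm above the table when up, 52 mm when fully down, then 12 mm above the roller tops beside it and 4 mm above the rail. It presses straight down.
- stop_point (a point): Point on the lane's centre line, on the roller tops, level with the button (lane x = 0, y = 0, 40 mm above the table). A fingertip of usual width standing here stops the box between the marks.
- gate (a point): Middle of the yellow gate plate (44 mm wide, 8 mm above the rollers) at roller-top height, lane y = -62 mm; it holds the box. Behind the box an orange spring pusher shoves it out over the first 22 mm once the gate drops; then it rolls on downhill at 0.1 to 0.4 m/s and is past the green marks within a second unless something stands in its way.
- release (a joint): Travel of the red button in m: 0 = up, 0.012 = fully down on its stop. Spring: about 2 N to start, 5.5 N fully down, plus up to 1 N of rubbing. The gate goes down with the button and frees the box at 0.007 to 0.008. It springs up when let go; at the end it must still be down by more than 0.008.
- box: Small closed kraft paper box, 52 mm (its x, across the lane) x 68 mm (its y, along the lane) x 36 mm high, about 160 g, loose. Origin at the centre of its underside; its y axis points down the lane. It starts behind the gate with its origin at lane y = -98 mm; its front is 34 mm downhill of the origin.
- tin: Bystander: round white tin, 62 mm across, 22 mm high, on the table; origin at the centre of its underside.
- spare_box: Bystander: another small kraft box, 50 x 66 x 46 mm, standing on the table outside the lane; origin at the centre of its underside.
- tape_measure_y: Bystander: yellow tape measure, 68 x 71 x 35 mm, on the table; origin under its middle.
- eraser_blue: Bystander: blue and white eraser, 20 x 42 x 13 mm, on the table; origin at the centre of its underside.
Mind the look-alikes: they are no part of the job. What is shaped like the box but blue is not meant.

How it is judged (in metres and radians):
On the way, in this order (a step that is already met when the one before it is completed fails the run):
1. the red button is pressed far enough to drop the gate (value of joint release above 0.007 m).
2. the box has been stopped by a finger with its front between the green marks (y of box in the frame of lane between -0.069 and -0.014 m and contact force between the fingers and box above 0.03 N and linear speed of box below 0.02 m/s), for 0.3 s.
At the end, for the whole second after the job is handed in: The box lies on the rollers at rest (under 20 mm/s, tilted less than 0.2 rad, origin 36 to 56 mm above the table) with its origin at lane y = -69 to -14 mm (its front at -35 to +20 mm), a finger bears on it with more than 0.03 N, and the release button is down by more than 8 mm (all of step 2 and value of joint release above 0.008 m and height (world z) of box between 0.036 and 0.056 m and angle between box's own z axis and vertical below 0.2 rad); the arm keeps its last pose, push and grip.
It fails at once if the box is lifted off the lane (height (world z) of box above 0.062 m).
It fails at once if the box slides away past the green marks (y of box in the frame of lane above 0 m).
It fails at once if a bystander (tin, spare box, tape measure, eraser) is moved more than 20 mm (distance of any of tin, spare_box, tape_measure_y, eraser_blue from where it was at the start of the episode above 0.02 m).
It also fails if it takes over 29 s, if anything falls off the work surface, if the arm or the gripper's body presses on something with over 40 N, if the wrist force passes 120 N, or if a joint passes its speed limit or range.

### The arm

A 6-joint arm with a two-finger parallel gripper is mounted at the origin on a cart in front of the work surface, level with it; the furniture and walls round the work are solid. World frame = base frame: x ahead of the robot, y to its left, z up, the work surface at z = 0. Lengths are in mm, angles in rad, forces in N, time in s.
With the tool pointing down it reaches from about 325 to 900 mm from the base axis. Payload 6.1 kg.
Tool frame: the origin (TCP) lies at the very end of the fingers, on their centre line; the grasp point (between the pads) lies 19 mm behind it (hold_point_z is the distance from the TCP to the grasp point, in mm); z points along the fingers, y is the line along which they close (so a half turn about z gives the same grasp; the last joint's range is limited). The gripper opens to 87 mm and grips with 3 to 60 N. Pads are 19 mm wide; open, the fingers measure 117 mm over their backs; the gripper's body (75 mm by 190 mm) begins 51 mm behind the grasp point.
Start: joints at [-1.462, 0.22, 1.526, -0, 1.395, -0.126], TCP at [145.399, -607.844, 222.538] pointing down, gripper open.
Joint ranges: [-2.98, 2.98], [-0.91, 2.08], [0.09, 2.57], [-1.24, 4.39], [0.2, 2.65], [-2.68, 2.68]. Speed limits (rad/s): [2.57, 2.57, 3.01, 3.14, 3.14, 3.14].

### API

Orientations are given as a unit quaternion [w, x, y, z].
In Python, from workcell import read_state, camera, camera_model, sign_off, hold_point_z gives the robot as it stands.
- The arm moves only by the shell command python3 -m crank 'ROWS' [FORCE]. ROWS is JSON, a list that holds one entry, the list of rows, each a list of 7 numbers: the turn, a rotation vector about the tool's x, y, z in degrees, then the shift along the tool's x, y, z in mm, then the closure in counts, from 0 (fully open) to 255 (shut). A call has 1 to 10 rows; each row shifts and turns the commanded pose from where the row before left it, along the tool's axes as they then stand; what a row does not reach is not made up. A row lasts 1/8 s, in which the tool goes at most 62.5 mm and 10.7 degrees, less where a joint would pass 70% of its speed; a pose out of reach is approached as far as the arm can. A call with a gripper value outside its range is refused whole. The fingers move at their own pace and stop on an object; FORCE is the grip in N (left out, the last holds). Time passes only in rows, so rows that do not move let the fingers close. It gives the time, the measured TCP pose, the force, the opening and the grip force at its end, in the units of the state.
- read_state(): the state, without advancing time (a new reading comes with each control period).
- camera(name): name is "scene" or "top" or "wrist"; returns the picture (384x512x3 uint8, red, green, blue); there is no depth.
- camera_model(name): a dict with "intrinsics" (3x3 intrinsics, pixels), "cam_to_world" (4x4, takes a point from camera to world coordinates). Camera axes: x right, y up, looking along -z (the intrinsics and any distortion apply to the point x, -y, -z); pixel columns grow to the right and rows downward; lengths in mm; the calibration is good to about 2 mm. A picture is of the moment at which its call begins: read the wrist's pose just before it. camera_model takes no time and is no camera call; for the wrist camera it gives the pose at the moment of the call.
- sign_off(): hands the job in; it is judged then, once.
The state is a dict: "time_s": time; "joints": joint angles; "dq": joint speeds; "effort": joint torques, N m; "tcp_pos": TCP position; "ee_rot": TCP orientation; "ft_force": force on the tool from outside, world axes, zero at the start; "wrist_torque": the same for the moment, N m; "grip_width": opening from 0.0 (shut) to 1.0 (fully open); "finger_force": force on a finger pad.
Only numpy, scipy, OpenCV 4.12 (cv2) and the standard library are available. Lean on these libraries where they do the work, as an engineer would, in place of code of your own. Each camera call takes 0.05 s, during which the arm holds its last target. There are 200 camera calls.

## Working session

There is one attempt and no reset: what is moved stays moved. The work goes in short steps, Python scripts to look and compute and a shell command to move; the robot and the scene stay as the last step left them, time stands still between calls to the robot, and variables do not carry over. Pictures are saved under pics/ and viewed, at most 10 in all, crops included, and the job is handed in when it is done.

```bash
mkdir -p pics; ls; python3 - <<'E'
from workcell import *
import cv2
print(read_state()); print(hold_point_z)
for n in ("scene","top"):
    im=camera(n); cv2.imwrite(f"pics/{n}0.png",cv2.resize(im[:,:,::-1],(800,600),interpolation=cv2.INTER_CUBIC))
    m=camera_model(n);print(n,m)
E
```

```text
pics
{'time_s': 0.0, 'joints': array([-1.46206490e+00,  2.21247352e-01,  1.52764281e+00,  1.69933912e-05,
        1.39470333e+00, -1.26103169e-01]), 'dq': array([-7.83211987e-04, -8.27283128e-04,  8.93369110e-04, -1.37586696e-03,
        1.43087098e-03,  8.08821329e-06]), 'effort': array([-4.52720751e-04, -4.94616008e+01, -3.87377429e+01,  6.98072137e-02,
        5.72763348e-02, -1.59160145e-04]), 'tcp_pos': array([ 145.35638097, -607.2050539 ,  221.40734333]), 'ee_rot': array([-1.00030848e-03,  9.93114184e-01,  1.17146135e-01,  1.70528932e-05]), 'ft_force': array([ 0.7492179 ,  0.12462498, -0.77120052]), 'wrist_torque': array([ 0.02358089,  0.03124422, -0.03701626]), 'finger_force': 0.0, 'grip_width': 1.0026507375729579}
18.700000000000003
scene {'intrinsics': array([[495.77245239,   0.        , 253.72319203],
       [  0.        , 495.77245239, 194.90566896],
       [  0.        ,   0.        ,   1.        ]]), 'cam_to_world': array([[-9.00892692e-01,  2.95178577e-01, -3.18216853e-01,
         2.05910754e+02],
       [-4.33840104e-01, -6.34737418e-01,  6.39445991e-01,
         5.54910946e+02],
       [-1.32333854e-02,  7.14127452e-01,  6.99890605e-01,
         7.42418469e+02],
       [ 0.00000000e+00,  0.00000000e+00,  0.00000000e+00,
         1.00000000e+00]])}
top {'intrinsics': array([[352.16673293,   0.        , 253.54158085],
       [  0.        , 352.16673293, 191.93249356],
       [  0.        ,   0.        ,   1.        ]]), 'cam_to_world': array([[ 2.75471830e-02,  9.98559855e-01, -4.60365930e-02,
         4.67691927e+02],
       [-9.99618989e-01,  2.74377177e-02, -3.00812264e-03,
        -6.29897601e+01],
       [-1.74065146e-03,  4.61019178e-02,  9.98935225e-01,
         9.34708993e+02],
       [ 0.00000000e+00,  0.00000000e+00,  0.00000000e+00,
         1.00000000e+00]])}
```

View pics/scene0.png

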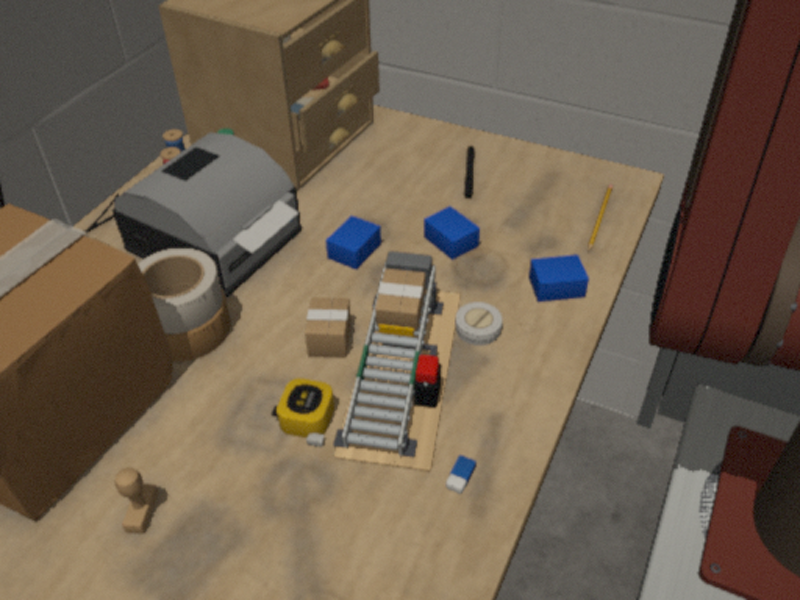

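View pics/top0.png

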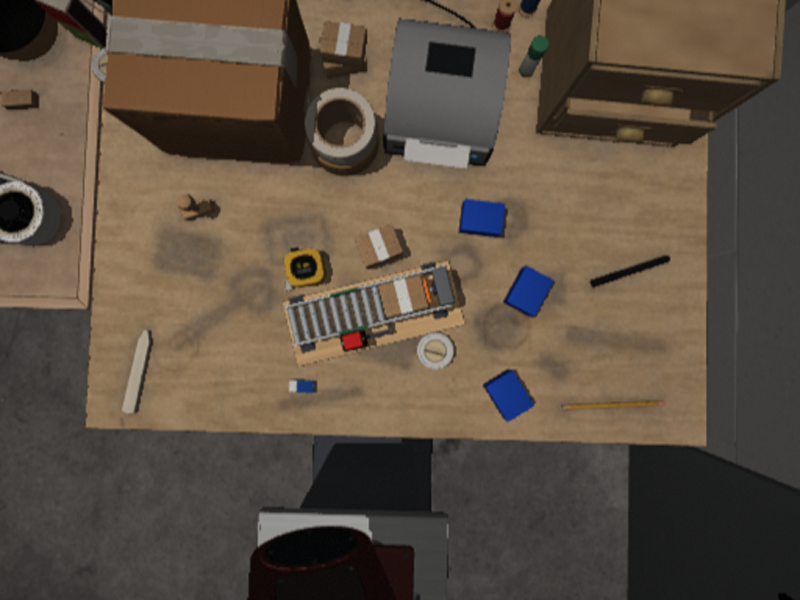

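The lane is at about (372,308) in the top picture with its red button at (352,341). The box is behind the gate at (403,295). Look-alikes: the spare kraft box at (380,246), another kraft box at the back (343,40), and blue ones at (483,217), (530,291) and (509,395). I choose the kraft box on the rollers and will check it in enlarged crops.

```bash
python3 - <<'E'
from workcell import *
import cv2,numpy as np
t=camera("top")[160:240,170:310,::-1]; s=camera("scene")[150:305,205:305,::-1]
# picture: scene x4 left (400x600... 620->crop), 
cv2.imwrite("pics/topc.png",cv2.resize(t,None,fx=5.7,fy=5.7,interpolation=cv2.INTER_CUBIC)[:600,:800])
cv2.imwrite("pics/scec.png",cv2.resize(s[:150],None,fx=4,fy=4,interpolation=cv2.INTER_CUBIC))
E
```

```text
(no output)
```

View pics/topc.png

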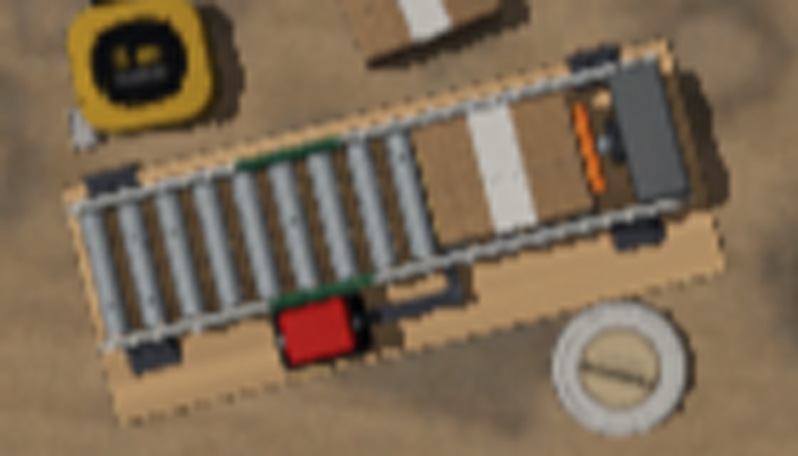

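View pics/scec.png

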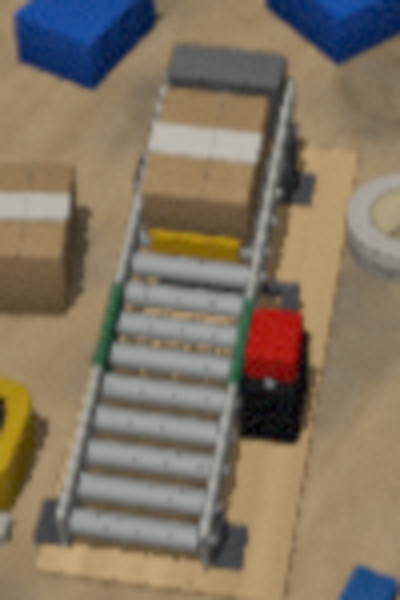

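The crops show the box on the rollers behind the yellow gate. The button face centre is at (317,330) in the top crop and (274,331) in the scene crop. The base's near edge runs from (120,420) to (722,268) in the top crop.

```bash
cat > h.py <<'E'
import numpy as np
from workcell import *
def ray(m,p):
    d=np.linalg.solve(m["intrinsics"],[p[0],p[1],1.]); T=m["cam_to_world"]
    d=T[:3,:3]@(d*[1,-1,-1]); return T[:3,3],d/np.linalg.norm(d)
def atz(m,p,z):
    o,d=ray(m,p); return o+d*(z-o[2])/d[2]
def tri(obs):
    A=np.zeros((3,3));b=np.zeros(3)
    for m,p in obs:
        o,d=ray(m,p);P=np.eye(3)-np.outer(d,d);A+=P;b+=P@o
    x=np.linalg.solve(A,b); return x,[np.linalg.norm(np.cross(x-o,d)) for o,d in (ray(m,p) for m,p in obs)]
def aim(S,yaw,z):
    """print move in tool axes so fingers midpoint goes 24mm lane -x of S, tool y along lane x"""
    from scipy.spatial.transform import Rotation as R
    s=read_state(); w,x,y,zz=s["ee_rot"]; r=R.from_quat([x,y,zz,w])
    c,sn=np.cos(yaw),np.sin(yaw); ex=np.array([c,sn,0]);tgt=np.array([S[0],S[1],0])-24*ex; tgt[2]=z
    best=None
    for sg in (1,-1):
        Y=sg*ex;Z=np.array([0,0,-1.]);X=np.cross(Y,Z)
        rt=R.from_matrix(np.c_[X,Y,Z]); dr=(r.inv()*rt).as_rotvec(degrees=True)
        print("turn",dr.round(1),"shift before turn axes",r.inv().apply(tgt-s["tcp_pos"]).round(1),"after",rt.inv().apply(tgt-s["tcp_pos"]).round(1),"tgt",tgt.round(1))
    print(s["time_s"],s["tcp_pos"].round(1),s["joints"].round(2),s["ft_force"].round(1),s["grip_width"])
E
python3 - <<'E'
from h import *
t=camera_model("top");s=camera_model("scene")
T=lambda u,v:((u+.5)/5.7-.5+170,(v+.5)/5.7-.5+160); S=lambda u,v:((u+.5)/4-.5+205,(v+.5)/4-.5+150)
b,e=tri([(t,T(317,330)),(s,S(274,331))]); print(b,e,atz(t,T(317,330),64),atz(s,S(274,331),64))
a=atz(t,T(120,420),8);c=atz(t,T(722,268),8);d=a-c
yaw=np.arctan2(-d[0],d[1]);print(np.degrees(yaw),np.linalg.norm(d))
# rails ends: top view z 38 lower end, green marks
for nm,p,q,z in(("end",(72,208),(110,348),38),("green hi",(340,143),(372,282),51.2),("green lo",(238,165),(273,302),46.1)):
    m=(atz(t,T(*p),z)+atz(t,T(*q),z))/2; print(nm,m, atz(t,T(*p),z)-atz(t,T(*q),z))
Sx=b[:2]+48*np.array([np.cos(yaw),np.sin(yaw)]);print(Sx)
aim(Sx,yaw,150)
E
```

```text
[441.71932037   7.41048861  63.05318247] [np.float64(1.1650508308255965), np.float64(1.1650508308256584)] [442.81981967   7.7863828   64.        ] [440.31644227   7.72671308  64.        ]
15.720695154315868 285.7949720276578
end [462.4910153  111.49656993  38.        ] [61.91879086 19.23692309  0.        ]
green hi [494.57771692  -6.71693607  51.2       ] [60.82143728 15.94720212  0.        ]
green lo [484.21103225  37.80930848  46.1       ] [60.19296482 17.47430433  0.        ]
[487.92382964  20.41599987]
turn [ -0.   -0.1 -92.3] shift before turn axes [ 455.2 -529.9   72.6] after [511.6 475.9  71.9] tgt [464.8  13.9 150. ]
turn [-0.1  0.  87.7] shift before turn axes [ 455.2 -529.9   72.6] after [-511.6 -475.9   71.9] tgt [464.8  13.9 150. ]
0.2 [ 145.3 -607.5  221.9] [-1.46  0.22  1.53  0.    1.39 -0.13] [ 0.3 -0.2 -0. ] 0.9975254381495634
```

```bash
python3 -m crank '[[[0,0,0,38,-44,0,158],[0,0,0,38,-44,0,158],[0,0,0,38,-44,0,158],[0,0,0,38,-44,0,158],[0,0,0,38,-44,0,158],[0,0,0,38,-44,0,158],[0,0,0,38,-44,0,158],[0,0,0,38,-44,0,158],[0,0,0,38,-44,0,158],[0,0,0,38,-44,0,158]]]'
python3 -m crank '[[[0,0,0,37,-45,0,158],[0,0,0,38,-45,0,158],[0,0,-10.2,0,0,0,158],[0,0,-10.2,0,0,0,158],[0,0,-10.2,0,0,0,158],[0,0,-10.2,0,0,0,158],[0,0,-10.2,0,0,0,158],[0,0,-10.2,0,0,0,158],[0,0,-10.2,0,0,0,158],[0,0,-10.2,0,0,0,158]]]'
python3 -m crank '[[[0,0,-10.2,0,0,0,158],[0,0,0,0,0,0,158],[0,0,0,0,0,0,158]]]'
python3 - <<'E'
from h import *
import cv2
aim([487.9,20.8],np.radians(15.7),100)
m=camera_model("wrist");np.savez("w1.npz",**m)
cv2.imwrite("pics/w1.png",cv2.resize(camera("wrist")[:,:,::-1],(768,576),interpolation=cv2.INTER_CUBIC))
E
```

```text
time_s: 1.45
tcp_pos: [413.2, -89.7, 222.8]
ee_rot: [0.0, 0.993, 0.117, 0.0]
ft_force: [0.6, -0.7, -0.1]
grip_width: 0.384
finger_force: 0.0
time_s: 2.7
tcp_pos: [464.4, 13.5, 222.4]
ee_rot: [-0.0, 0.673, 0.74, -0.0]
ft_force: [-0.3, -0.6, -0.7]
grip_width: 0.38
finger_force: 0.0
time_s: 3.08
tcp_pos: [464.5, 13.5, 222.5]
ee_rot: [-0.0, 0.608, 0.794, -0.0]
ft_force: [-1.1, 1.1, 0.0]
grip_width: 0.379
finger_force: 0.0
turn [-0.  -0.  -0.6] shift before turn axes [  0.7   0.5 122.5] after [  0.7   0.5 122.5] tgt [464.8  14.3 100. ]
turn [ -0.    0.  179.4] shift before turn axes [  0.7   0.5 122.5] after [ -0.7  -0.5 122.5] tgt [464.8  14.3 100. ]
3.075 [464.5  13.5 222.5] [-0.14 -0.17  1.93  0.    1.39 -0.4 ] [-1.1  1.1  0. ] 0.37905830285045977
```

View pics/w1.png

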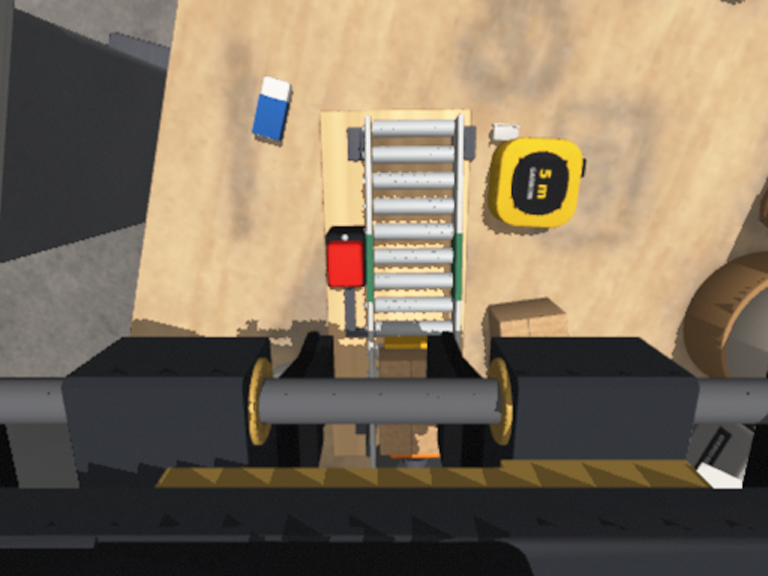

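The wrist picture shows the button face centred at (347,264). The green marks run down columns 370 and 459, from row 235 to row 301. The lane lies straight along the tool's x axis, with nothing in the way of the fingers.

```bash
python3 - <<'E'
from h import *
w=dict(np.load("w1.npz"));W=lambda u,v:((u+.5)/1.5-.5,(v+.5)/1.5-.5)
t=camera_model("top");s=camera_model("scene")
T=lambda u,v:((u+.5)/5.7-.5+170,(v+.5)/5.7-.5+160); S=lambda u,v:((u+.5)/4-.5+205,(v+.5)/4-.5+150)
b,e=tri([(w,W(347,264)),(t,T(317,330)),(s,S(274,331))]);print(b,e,atz(w,W(347,264),64))
lo=(atz(w,W(370,235),46.1)+atz(w,W(459,235),46.1))/2;hi=(atz(w,W(371,302),51.2)+atz(w,W(459,301),51.2))/2
d=lo-hi;print(lo,hi,np.linalg.norm(d),np.degrees(np.arctan2(-d[0],d[1])))
l=atz(w,W(320,110),8)-atz(w,W(333,470),8);print("base edge yaw",np.degrees(np.arctan2(-l[0],l[1])))
p=atz(w,W(368,118),38)-atz(w,W(372,465),61);print("rail yaw",np.degrees(np.arctan2(-p[0],p[1])))
y=np.radians(15.3);ex=np.array([np.cos(y),np.sin(y)]);ey=np.array([-ex[1],ex[0]])
print("S from button",b[:2]+48*ex,"from marks",(lo+hi)[:2]/2+6*ey)
aim(b[:2]+48*ex,y,70)
E
```

```text
[441.8309735    7.42944583  62.983469  ] [np.float64(0.22102309886358357), np.float64(1.055643186392094), np.float64(1.27522168266119)] [442.04852547   7.74276728  64.        ]
[482.36397282  35.88670267  46.1       ] [495.32436214  -9.2021637   51.2       ] 47.19096906717229 16.036821448831322
base edge yaw 15.348843412134034
rail yaw 15.436971526332716
S from button [488.12972959  20.09535223] from marks [487.26092918  19.129614  ]
turn [-0.  -0.  -0.2] shift before turn axes [  0.2   0.5 152.5] after [  0.2   0.5 152.5] tgt [465.   13.8  70. ]
turn [ -0.    0.  179.8] shift before turn axes [  0.2   0.5 152.5] after [ -0.2  -0.5 152.5] tgt [465.   13.8  70. ]
3.125 [464.6  13.5 222.5] [-0.14 -0.17  1.93  0.    1.39 -0.4 ] [0.6 0.  0.6] 0.3800735711527353
```

```bash
python3 -m crank '[[[0,0,0,0,0.5,50,158],[0,0,0,0,0,50,158],[0,0,0,0,0,35,158],[0,0,0,0,0,15,158],[0,0,0,0,0,0,158],[0,0,0,0,0,0,158]]]'
python3 - <<'E'
from h import *
import cv2
s=camera("scene")[150:300,205:305,::-1];cv2.imwrite("pics/sc2.png",cv2.resize(s,None,fx=4,fy=4,interpolation=cv2.INTER_CUBIC))
E
```

```text
time_s: 3.88
tcp_pos: [466.5, 13.4, 74.2]
ee_rot: [0.001, 0.607, 0.795, 0.001]
ft_force: [-0.3, -0.4, 0.1]
grip_width: 0.38
finger_force: 0.0
```

View pics/sc2.png

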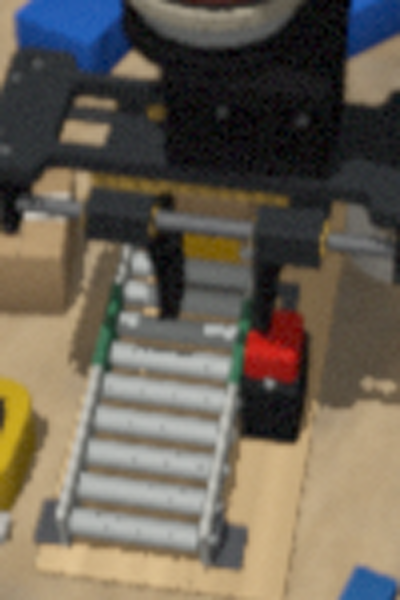

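One finger stands over the lane centre at (170,310), the other over the button at (265,325). Now I press.

```bash
python3 -m crank '[[[0,0,0,0,0,11,158],[0,0,0,0,0,10.5,158],[0,0,0,0,0,0,158],[0,0,0,0,0,0,158],[0,0,0,0,0,0,158],[0,0,0,0,0,0,158],[0,0,0,0,0,0,158],[0,0,0,0,0,0,158]]]'
python3 - <<'E'
from h import *
import cv2
s=camera("scene")[150:300,205:305,::-1];cv2.imwrite("pics/sc3.png",cv2.resize(s,None,fx=4,fy=4,interpolation=cv2.INTER_CUBIC))
s=read_state();print(s["tcp_pos"],s["ft_force"])
E
```

```text
time_s: 4.92
tcp_pos: [467.2, 13.3, 52.4]
ee_rot: [0.002, 0.607, 0.795, 0.001]
ft_force: [1.5, 0.1, 9.6]
grip_width: 0.378
finger_force: 4.8
[467.19729441  13.32339484  52.35661654] [2.31487525 0.58000692 9.28974972]
```

View pics/sc3.png

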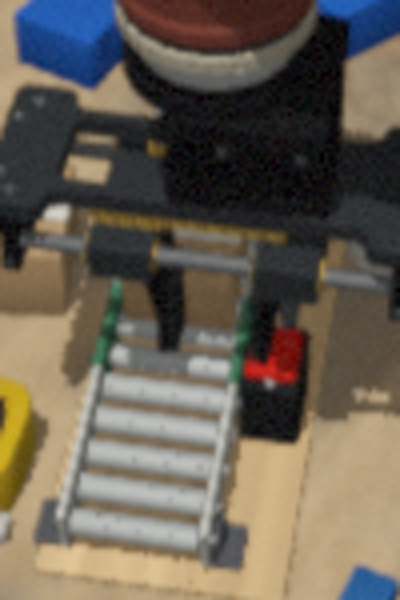

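The gate is down and the button is on its stop at 9.5 N. The kraft box front stands just behind the finger at (205,310). I'll let it settle and check that it is at rest and touching.

```bash
python3 - <<'E'
from h import *
import cv2
a=camera("scene").astype(int);np.save("a.npy",a)
E
python3 -m crank '[[[0,0,0,0,0,0,158],[0,0,0,0,0,0,158],[0,0,0,0,0,0,158],[0,0,0,0,0,0,158],[0,0,0,0,0,0,158],[0,0,0,0,0,0,158],[0,0,0,0,0,0,158],[0,0,0,0,0,0,158]]]'
python3 - <<'E'
from h import *
import cv2
b=camera("scene");a=np.load("a.npy");r=(slice(200,240),slice(230,275))
print("change",abs(a-b)[r].mean())
c1=cv2.resize(b[190:255,225:290,::-1],(585,585),interpolation=cv2.INTER_CUBIC)
cv2.imwrite("pics/sc4.png",c1)
E
```

```text
time_s: 6.02
tcp_pos: [467.2, 13.3, 52.3]
ee_rot: [0.002, 0.607, 0.795, 0.001]
ft_force: [1.1, 0.5, 9.4]
grip_width: 0.382
finger_force: 4.8
change 2.852037037037037
```

View pics/sc4.png

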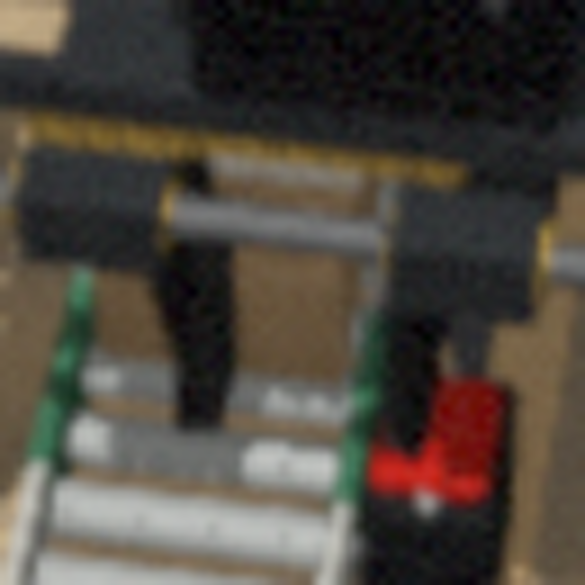

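```bash
python3 - <<'E'
from h import *
s=camera_model("scene");y=np.radians(15.3);ex=np.array([np.cos(y),np.sin(y)]);ey=np.array([-ex[1],ex[0]])
for p in((300,378),(250,372),(130,357)):
    q=atz(s,(p[0]/9+225,p[1]/9+190),41)[:2]-[488,20]; print(q@ex,q@ey)
d=read_state()["tcp_pos"][:2]-[488,20];print("tcp",d@ex,d@ey)
E
```

```text
-18.959092571052434 -15.468519605085934
-8.37267168904609 -15.338175286144548
17.196204604008848 -15.188174901980014
tcp -21.84994343304642 -0.9455273221603093
```

The box front is square across the lane at y ≈ -15, and the finger's uphill face should be near -10. To be sure of contact I'll nudge 4 mm uphill, slowly, and see whether the box moves along.

```bash
python3 -m crank '[[[0,0,0,-1,0,0,158],[0,0,0,-1,0,0,158],[0,0,0,-1,0,0,158],[0,0,0,-1,0,0,158],[0,0,0,0,0,0,158],[0,0,0,0,0,0,158],[0,0,0,0,0,0,158],[0,0,0,0,0,0,158],[0,0,0,0,0,0,158]]]'
python3 - <<'E'
from h import *
import cv2
b=camera("scene")[190:255,225:290,::-1]
cv2.imwrite("pics/sc5.png",cv2.resize(b,(585,585),interpolation=cv2.INTER_CUBIC))
E
```

```text
time_s: 7.2
tcp_pos: [467.3, 12.0, 52.2]
ee_rot: [-0.0, 0.607, 0.794, 0.002]
ft_force: [-1.1, 9.6, 14.3]
grip_width: 0.378
finger_force: 6.9
```

View pics/sc5.png

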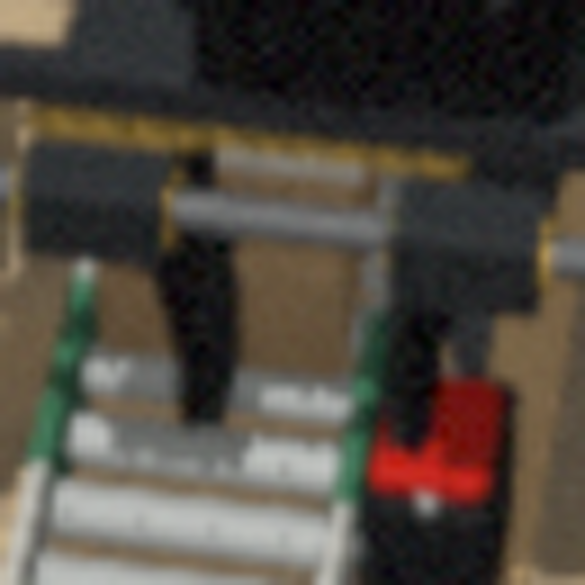

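The fingertip stuck to the button: 9.6 N sideways, with only 1.3 mm of travel. I'll measure the box's shift, then relax the side load.

```bash
cat > edge.py <<'E'
from h import *
import cv2
def prof(a): # subpixel row of box/roller edge per image, mean over columns right of the finger
    g=a[:,254:263].astype(float); g=(g[...,0]-g[...,2]).mean(1)   # kraft is r>>b, roller grey
    r=np.arange(224,238); d=np.clip(-np.diff(g[224:239]),0,None); return (d*(r+.5)).sum()/d.sum(), g[224:239].round(0)
b=camera("scene");print(*prof(np.load("a.npy")),"\n",*prof(b))
E
python3 edge.py
python3 -m crank '[[[0,0,0,1,0,0,158],[0,0,0,1,0,0,158],[0,0,0,1,0,0,158],[0,0,0,0,0,0,158],[0,0,0,0,0,0,158],[0,0,0,0,0,0,158],[0,0,0,0,0,0,158],[0,0,0,0,0,0,158]]]'
python3 edge.py
```

```text
232.2127659574468 [42. 41. 42. 41. 42. 41. 40. 34. 14.  2.  1.  1. 11. 33. 25.] 
 232.0414012738853 [41. 42. 41. 40. 39. 39. 37. 20.  4.  0. -0.  1. 11. 32. 22.]
time_s: 8.3
tcp_pos: [467.2, 12.3, 52.3]
ee_rot: [0.002, 0.607, 0.795, 0.001]
ft_force: [1.3, -0.3, 11.0]
grip_width: 0.376
finger_force: 5.3
232.2127659574468 [42. 41. 42. 41. 42. 41. 40. 34. 14.  2.  1.  1. 11. 33. 25.] 
 232.3418803418804 [42. 42. 42. 41. 40. 40. 39. 26.  8.  1.  0.  0. 12. 34. 24.]
```

The box edge moved about 0.7 px uphill with the finger and came back down with it, so it is resting on the finger. The side load is gone and the button is at its stop (TCP at 52.3 mm, 11 N).

```bash
python3 -c "
from workcell import *
print(sign_off())"
```

```text
the job is handed in; nothing more can be done
None
```

I signed off at about 8.4 s with the red button held on its stop and the box at rest against the other finger, its front at lane y of about -15 mm, between the green marks; no verdict was returned.

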